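# Find the concealed catch of the potter's tool chest

### The arm

A 6-joint arm with a two-finger parallel gripper is mounted at the origin on the work surface. World frame = base frame: x ahead of the robot, y to its left, z up, the work surface at z = 0. Lengths are in m, angles in rad, forces in N, time in s.
With the tool pointing down it reaches from about 0.425 to 0.95 m from the base axis. Payload 3.5 kg.
Tool frame: the origin (TCP) lies at the very end of the fingers, on their centre line; the grasp point (between the pads) lies 19 mm behind it; y points along the fingers, z is the direction in which the jaws open and shut, and the axes are right-handed (so a half turn about y gives the same grasp; the last joint's range is limited). The gripper opens to 85 mm and grips with 20 to 120 N. Pads are 22 mm wide; open, the fingers measure 114 mm over their backs; the gripper's body (76 mm by 85 mm) begins 54 mm behind the grasp point. The pads swing forward as they close: fully open they stand 13 mm farther back than shut.
Start: joints at [0.979, 0.286, 1.577, -0, 1.279, -0.15], TCP at [0.289, 0.61, 0.211] pointing down, gripper open.
Joint ranges: [-2.77, 2.77], [-0.9, 2.22], [0.21, 2.48], [-1.53, 4.67], [0.24, 2.81], [-2.84, 2.84]. Speed limits (rad/s): [2.79, 2.79, 3.14, 3.14, 3.14, 3.14].

### API

Orientations are given as a unit quaternion [x, y, z, w].
In Python, from plant import ctrl, cams gives the robot as it stands.
- The arm moves only by the tool play_rows, never from a script. Its argument "steps" is a list of rows, each an object of numbers: "claw": the finger opening in cm, from 0 to 8.54; "tx", "ty", "tz": the shift along the tool's x, y, z in cm; "ax", "ay", "az": the turn, a rotation vector about the tool's x, y, z in degrees. A call has 1 to 12 rows; each row is the pose to reach, as a shift and turn from the pose commanded when the call began, along the tool's axes at that moment; what a row does not reach only later rows make up. A row lasts 1/12 s, in which the tool goes at most 41.7 mm and 7.16 degrees, less where a joint would pass 70% of its speed; a pose out of reach is approached as far as the arm can. A call with a gripper value outside its range is refused whole. The fingers move at their own pace and stop on an object; "grip_force" is the grip in N (left out, the last holds). Time passes only in rows, so rows that repeat a pose let the fingers close. It gives the time, the measured TCP pose, the force and the opening at its end, in the units of the state.
- ctrl.get_state(): the state, without advancing time (a new reading comes with each control period).
- cams.read_camera(name): name is "scene" or "top" or "wrist"; returns (picture, depth): 384x512x3 uint8, blue, green, red; 384x512 float32, m along the optical axis (not along the pixel's ray), 0 where there is no reading.
- cams.camera_model(name): a dict with "intrinsics" (3x3 intrinsics, pixels), "distortion" ([k1, k2, p1, p2, k3] as OpenCV has them; the pictures are not rectified), "rvec" (rotation vector, rad) and "tvec" (3), from world to camera coordinates, as OpenCV has them; the wrist camera has in their place "tool_from_camera" (4x4, takes a point from camera to tool coordinates, whose origin is the TCP and whose axes are the tool frame's). Camera axes: x right, y down, z forward; pixel columns grow to the right and rows downward; lengths in m; the calibration is good to about 2 mm. A picture is of the moment at which its call begins: read the wrist's pose just before it. camera_model takes no time and is no camera call.
- ctrl.sign_off(): hands the job in, once; it reports no verdict.
The state is a dict: "time": time; "qpos": joint angles; "dq": joint speeds; "joint_efforts": joint torques, N m; "eef_pos": TCP position; "tcp_rot": TCP orientation; "contact_force": force on the tool from outside, world axes, zero at the start; "wrist_torque": the same for the moment, N m; "opening": opening from 0.0 (shut) to 1.0 (fully open).
Only numpy, scipy, OpenCV 4.12 (cv2) and the standard library are available. Lean on these libraries where they do the work, as an engineer would, in place of code of your own. Each camera call takes 0.05 s, during which the arm holds its last target.

### The job

The drawer of the wooden tool chest on the pottery bench has no handle: it is held by a concealed catch, a flush push button of the same wood somewhere along the shallow groove in the chest's top. Feel along the groove with the fingertips for the spot that gives, press it right down so that the drawer springs out, then let go so that the button comes back up. Pick nothing up, and leave the pots and tools on and around the chest where they stand.

Things in the scene. Friction and masses are not known exactly. Their poses are not given: they have to be found in the camera images.
- chest: low wooden tool chest, fixed to the bench, 240 mm front to back (its x) by 440 mm (its y) by 110 mm high; origin at the centre of its underside; x points to its back, z up. A plain darker drawer front fills its front (-x) face. One shallow groove runs along y in its flat top
- groove (a point): centre of the groove's floor, 107 mm above the bench, axes as the chest's. Groove: 200 mm long (y), 50 mm wide (x), 3 mm deep, flat hard floor. In it, centred across the width, lies the button: same wood, 66 mm (y) by 42 mm (x), 1 mm gap round it, face 2 mm below the floor. The button's middle is anywhere within 58 mm of this point along y, different every time and not reported
- catch (a joint): travel of the button, m: 0 up, 0.008 fully down. It springs back: gives from about 2 N, is fully down at about 6 N, frees the drawer when about 5 mm down. Pressed anywhere on its face it goes straight down; a fingertip that overlaps the floor beside it is stopped by the floor
- drawer (a joint): opening of the drawer towards the chest's front, m: 0 shut and locked; once freed, a spring drives it out to its stop at 0.05 within about half a second and it stays out
- clay_gauge: round dark wooden disc, 60 mm across, 12 thick, lying on the rear of the chest top; bystander, origin at the centre of its underside
- oxide_jar: small glass jar with white cap, 44 mm across, 45 high, standing on the rear of the chest top; bystander, origin at the centre of its underside
- bowl: white bowl, 130 mm across, 60 high, left of the chest; bystander, origin at the centre of its underside
- cup: blue glazed cup, 70 mm across, 75 high, left of the chest; bystander, origin at the centre of its underside
- mug: terracotta mug, 80 mm across, 90 high, right of the chest; bystander, origin at the centre of its underside
- bat: dark round wooden throwing bat, 150 mm across, 14 thick, lying right of the chest; bystander, origin at the centre of its underside
- brush: glaze brush lying on the bench behind the chest; bystander, origin on its underside

How it is judged:
On the way, in this order (a step that is already met when the one before it is completed fails the run):
1. a fingertip touches the groove (its floor or the button) with the catch still up and the drawer shut (contact force between the fingers and anything else above 0.3 N and x of the grasp point in the frame of groove between -0.05 and 0.05 m and y of the grasp point in the frame of groove between -0.15 and 0.15 m and value of joint catch below 0.003 m and value of joint drawer below 0.004 m).
2. the fingers press the button at least 4 mm down (value of joint catch above 0.004 m and contact force between the fingers and anything else above 0.5 N).
At the end, for the whole second after the job is handed in: the drawer stands out by more than 40 mm and is at rest, the button is back up (less than 2 mm down), and every bystander is within 20 mm of where it began (value of joint drawer above 0.04 m and velocity of joint drawer between -0.01 and 0.01 m/s and value of joint catch below 0.002 m and distance of each of clay_gauge, oxide_jar, bowl, cup, mug, bat, brush from where it was at the start of the episode below 0.02 m); the robot touches nothing.
It fails at once if a bystander is picked up, carried or pushed more than 20 mm (distance of any of clay_gauge, oxide_jar, bowl, cup, mug, bat, brush from where it was at the start of the episode above 0.02 m).
It also fails if it takes over 48 s, if anything falls off the work surface, if the arm or the gripper's body presses on something with over 40 N, if the wrist force passes 120 N, or if a joint passes its speed limit or range.

## Working session

There is one attempt and no reset: what is moved stays moved. The work goes in short steps, Python scripts to look and compute and a tool call to move; the robot and the scene stay as the last step left them, time stands still between calls to the robot, and variables do not carry over. Pictures are saved under pics/ and viewed, and the job is handed in when it is done.

Besides the shell and the picture viewer there is one more tool, called as a command line: name --argument value ..., lists and objects as JSON in quotes. play_rows: Moves the arm, as the interface text tells. Its arguments: {"type":"object","properties":{"steps":{"type":"array","items":{"type":"object","properties":{"claw":{"type":"number"},"tx":{"type":"number"},"ty":{"type":"number"},"tz":{"type":"number"},"ax":{"type":"number"},"ay":{"type":"number"},"az":{"type":"number"}}}},"grip_force":{"type":"number"}},"required":["steps"]}

```bash
ls; mkdir -p pics; cat > h.py <<'E'
import numpy as np,cv2
from plant import ctrl,cams
from scipy.spatial.transform import Rotation as R
E
python3 - <<'E'
from h import *
s=ctrl.get_state();print(s)
for n in["scene","top"]:
    p,d=cams.read_camera(n);cv2.imwrite(f"pics/{n}0.png",p);np.save(f"{n}_d0.npy",d)
    m=cams.camera_model(n);print(n,m)
E
```

```text
pics
{'time': 0.0, 'qpos': array([ 9.79020406e-01,  2.87180890e-01,  1.57818874e+00, -1.06378576e-05,
        1.27857227e+00, -1.49982235e-01]), 'dq': array([ 0.00018901, -0.00014874,  0.00060637,  0.00177167, -0.00202288,
        0.00088948]), 'joint_efforts': array([ 1.98046888e-03, -4.05967534e+01, -2.92634833e+01, -2.56786456e-05,
        5.81140484e-03, -1.06807909e-05]), 'eef_pos': array([0.28817183, 0.60961634, 0.20913072]), 'tcp_rot': array([ 0.69070021, -0.15522697,  0.15463162, -0.68914938]), 'contact_force': array([0.16764721, 0.04827197, 0.52553388]), 'wrist_torque': array([-0.03506202, -0.03621934, -0.03088476]), 'opening': 1.0027032218917413}
scene {'intrinsics': array([[451.57053949,   0.        , 251.64471509],
       [  0.        , 451.57053949, 192.26467782],
       [  0.        ,   0.        ,   1.        ]]), 'distortion': array([-0.05606782,  0.        ,  0.        ,  0.        ,  0.        ]), 'rvec': array([ 1.61346142,  1.83500517, -0.83062278]), 'tvec': array([ 0.04885499, -0.25152798,  1.58501722])}
top {'intrinsics': array([[362.26876609,   0.        , 254.37167668],
       [  0.        , 362.26876609, 187.16022211],
       [  0.        ,   0.        ,   1.        ]]), 'distortion': array([-0.05611993,  0.        ,  0.        ,  0.        ,  0.        ]), 'rvec': array([ 2.12470532, -2.11387093,  0.18716529]), 'tvec': array([0.02469645, 0.51618367, 0.96877315])}
```

View pics/scene0.png

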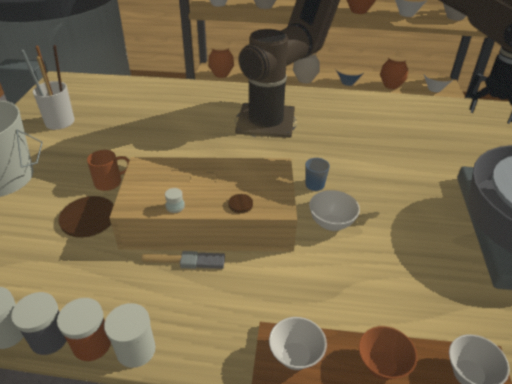

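View pics/top0.png

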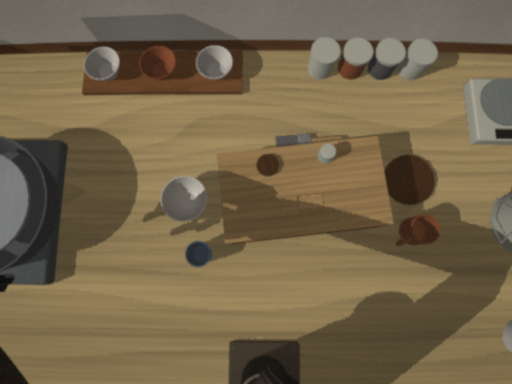

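The top view shows the chest at about columns 218–392 and rows 137–242. The gauge is at (268,164), the jar at (327,152), and there is a faint groove mark near (310,198). I'll enlarge it and check the depth.

```bash
python3 - <<'E'
from h import *
p=cv2.imread("pics/top0.png");d=np.load("top_d0.npy")
c=p[125:255,205:405]
g=cv2.createCLAHE(3,(4,4))
l=cv2.cvtColor(c,cv2.COLOR_BGR2LAB);l[...,0]=g.apply(l[...,0]);c2=cv2.cvtColor(l,cv2.COLOR_LAB2BGR)
cv2.imwrite("pics/topz.png",cv2.resize(c2,None,fx=4,fy=4,interpolation=cv2.INTER_CUBIC))
# world pts from depth
m=cams.camera_model("top");K=m['intrinsics'];D=m['distortion'];Rm=cv2.Rodrigues(m['rvec'])[0];t=m['tvec']
v,u=np.mgrid[0:384,0:512]
n=cv2.undistortPoints(np.stack([u,v],-1).reshape(-1,1,2).astype(float),K,D).reshape(384,512,2)
P=np.dstack([n*d[...,None],d])
W=(P-t)@Rm
np.save("topW.npy",W)
z=W[...,2]
im=np.clip((z-0.095)/0.02*255,0,255).astype(np.uint8)[125:255,205:405]
cv2.imwrite("pics/topzd.png",cv2.resize(im,None,fx=4,fy=4,interpolation=cv2.INTER_NEAREST))
mask=((z>0.085)&(z<0.125)&(d>0)).astype(np.uint8)
nn,lab,st,ce=cv2.connectedComponentsWithStats(mask)
k=1+np.argmax(st[1:,4]);print(st[k])
ii=lab==k
print("z med",np.median(z[ii]),z[ii].std())
cnt=max(cv2.findContours(ii.astype(np.uint8),0,1)[0],key=cv2.contourArea)[:,0]
xy=W[cnt[:,1],cnt[:,0],:2].astype(np.float32)
r=cv2.minAreaRect(xy);print(r,cv2.boxPoints(r))
E
```

```text
[  217   136   177   108 14688]
z med 0.10948120140997966 0.0030957040725368085
((0.5026331543922424, -0.10253831744194031), (0.24226287007331848, 0.44130846858024597), 6.909269332885742) [[ 0.35583723  0.1019417 ]
 [ 0.40892553 -0.33616194]
 [ 0.6494291  -0.30701834]
 [ 0.5963408   0.1310853 ]]
```

View pics/topz.png

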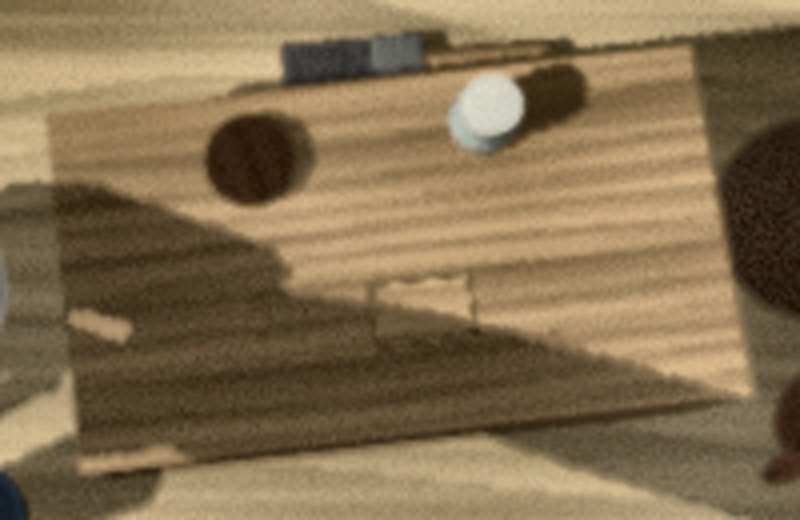

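View pics/topzd.png

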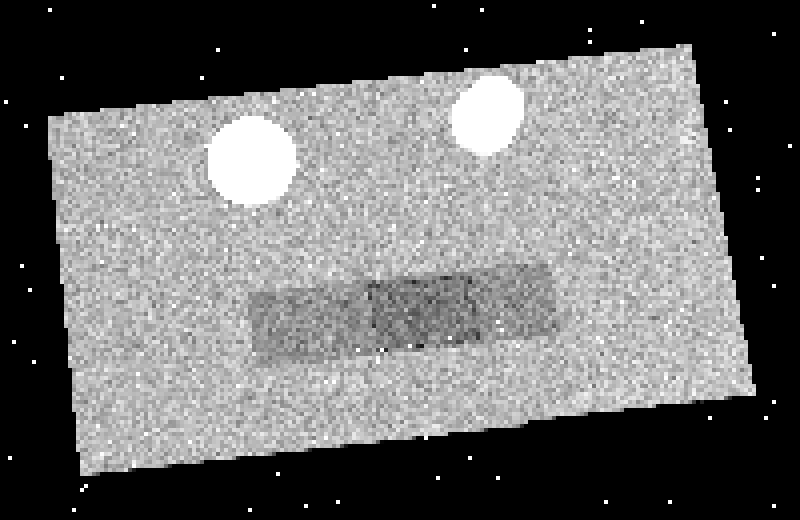

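```bash
python3 - <<'E'
from h import *
W=np.load("topW.npy").reshape(-1,3)
yaw=np.deg2rad(6.909);c=np.array([.50263,-.10254])
ex=np.array([np.cos(yaw),np.sin(yaw)]);ey=np.array([-ex[1],ex[0]])
q=(W[:,:2]-c)@np.stack([ex,ey],1)
ok=(np.abs(W[:,2]-.107)<.012)
top=np.median(W[ok&(np.abs(q[:,0]+.09)<.02)&(np.abs(q[:,1])<.2),2]);print("top z",top)
print("profile x (|y|<.1)")
for x in np.arange(-.1,.06,.005):
    k=ok&(np.abs(q[:,0]-x)<.0025)&(np.abs(q[:,1])<.08);print(round(x,3),round(1e3*(W[k,2].mean()-top),2),end='; ')
print()
for y in np.arange(-.12,.12,.004):
    k=ok&(np.abs(q[:,0]+.03)<.015)&(np.abs(q[:,1]-y)<.002);print(round(y,3),k.sum(),round(1e3*(W[k,2].mean()-top),2),end='; ')
s=ctrl.get_state();print(R.from_quat(s['tcp_rot']).as_matrix().round(4))
E
```

```text
top z 0.10974032890134996
profile x (|y|<.1)
-0.1 -0.36; -0.095 -0.35; -0.09 -0.2; -0.085 -0.02; -0.08 -0.01; -0.075 -0.16; -0.07 -0.14; -0.065 -1.27; -0.06 -4.02; -0.055 -3.82; -0.05 -3.7; -0.045 -3.96; -0.04 -4.04; -0.035 -4.1; -0.03 -3.76; -0.025 -4.01; -0.02 -4.05; -0.015 -1.7; -0.01 -0.14; -0.005 -0.07; 0.0 0.04; 0.005 0.11; 0.01 -0.23; 0.015 -0.37; 0.02 -0.14; 0.025 -0.08; 0.03 -0.14; 0.035 -0.29; 0.04 0.01; 0.045 -0.25; 0.05 0.2; 0.055 -0.23; 
-0.12 18 -0.08; -0.116 15 -0.24; -0.112 19 -0.17; -0.108 15 0.06; -0.104 18 0.39; -0.1 19 -1.56; -0.096 18 -2.95; -0.092 16 -2.94; -0.088 21 -2.4; -0.084 17 -3.25; -0.08 16 -3.35; -0.076 15 -2.8; -0.072 20 -3.26; -0.068 14 -3.08; -0.064 19 -2.61; -0.06 19 -3.22; -0.056 17 -2.64; -0.052 16 -3.07; -0.048 20 -4.94; -0.044 20 -4.8; -0.04 15 -3.39; -0.036 17 -4.75; -0.032 18 -4.71; -0.028 17 -4.49; -0.024 18 -5.54; -0.02 17 -5.01; -0.016 18 -4.55; -0.012 18 -5.68; -0.008 15 -5.18; -0.004 17 -5.31; 0.0 19 -4.61; 0.004 19 -4.59; 0.008 17 -4.7; 0.012 17 -4.77; 0.016 17 -5.15; 0.02 17 -6.02; 0.024 19 -2.75; 0.028 17 -3.11; 0.032 18 -3.58; 0.036 16 -3.95; 0.04 17 -2.93; 0.044 17 -2.74; 0.048 20 -2.84; 0.052 18 -3.0; 0.056 17 -2.88; 0.06 16 -2.59; 0.064 17 -2.78; 0.068 20 -3.32; 0.072 16 -3.42; 0.076 17 -2.57; 0.08 17 -2.69; 0.084 18 -3.31; 0.088 16 -3.96; 0.092 18 -3.04; 0.096 18 -3.13; 0.1 16 -2.25; 0.104 16 0.06; 0.108 19 0.07; 0.112 15 0.25; 0.116 21 0.01; [[ 9.040e-01 -1.200e-03  4.275e-01]
 [-4.276e-01 -1.800e-03  9.040e-01]
 [-3.000e-04 -1.000e+00 -2.100e-03]]
```

```bash
cat >> h.py <<'E'
yaw=np.deg2rad(6.909);C=np.array([.50263,-.10254])
ex=np.array([np.cos(yaw),np.sin(yaw)]);ey=np.array([-ex[1],ex[0]])
def cw(x,y):return C+x*ex+y*ey
def st():
    s=ctrl.get_state();Rm=R.from_quat(s['tcp_rot']).as_matrix();p=s['eef_pos']
    q=(p[:2]-C)@np.stack([ex,ey],1)
    print('t',round(s['time'],2),'p',p.round(4),'chest',q.round(4),'F',s['contact_force'].round(2),'op',round(s['opening'],3))
    return p,Rm
def go(p,Rm,w):
    return ((np.asarray(w)-p)@Rm*100).round(2)
E
python3 - <<'E'
from h import *
p,Rm=st()
for w in [(.5,.25,.21),(*cw(-.041,.06),.2),(*cw(-.041,.06),.15),]:
    print(w,go(p,Rm,w))
print("yaw turn",np.rad2deg(R.from_matrix(Rm.T@np.array([[ex[0],0,ey[0]],[ex[1],0,ey[1]],[0,-1,0]])).as_rotvec()))
E
```

```text
t 0.1 p [0.2882 0.6097 0.2093] chest [-0.1272  0.7328] F [ 0.25 -0.25 -0.43] op 0.999
(0.5, 0.25, 0.21) [ 3.452e+01 -3.000e-02 -2.346e+01]
(np.float64(0.45471015643748525), np.float64(-0.04790769643384869), 0.2) [ 43.17   1.02 -52.32]
(np.float64(0.45471015643748525), np.float64(-0.04790769643384869), 0.15) [ 43.17   6.02 -52.31]
yaw turn [  0.11200731 -32.2212406   -0.04963364]
```

play_rows --steps '[{"claw":0,"tx":3,"ty":0,"tz":-2,"ay":-3},{"claw":0,"tx":6,"ty":0,"tz":-4,"ay":-6},{"claw":0,"tx":9,"ty":0,"tz":-6,"ay":-9},{"claw":0,"tx":12,"ty":0,"tz":-8,"ay":-12},{"claw":0,"tx":15,"ty":0,"tz":-10,"ay":-15},{"claw":0,"tx":18,"ty":0,"tz":-12,"ay":-18},{"claw":0,"tx":21,"ty":0,"tz":-14.2,"ay":-21},{"claw":0,"tx":24,"ty":0,"tz":-16.3,"ay":-24},{"claw":0,"tx":27,"ty":0,"tz":-18.3,"ay":-27},{"claw":0,"tx":30,"ty":0,"tz":-20.4,"ay":-30},{"claw":0,"tx":32.5,"ty":0,"tz":-22,"ay":-32.2},{"claw":0,"tx":34.5,"ty":0,"tz":-23.5,"ay":-32.2}]' --grip_force 40

```text
invalid input at $.steps[0]: expected keys claw, tx, ty, tz, ax, ay, az
```

```bash
python3 - <<'E'
from h import *
p,Rm=st();print(Rm.round(3))
for w in [(*cw(-.041,.06),.2),(*cw(-.041,.06),.15),]:
    print(w,go(p,Rm,w))
E
```

```text
t 0.1 p [0.2882 0.6097 0.2093] chest [-0.1272  0.7328] F [ 0.25 -0.25 -0.43] op 0.999
[[ 0.904 -0.001  0.428]
 [-0.428 -0.002  0.904]
 [-0.    -1.    -0.002]]
(np.float64(0.45471015643748525), np.float64(-0.04790769643384869), 0.2) [ 43.17   1.02 -52.32]
(np.float64(0.45471015643748525), np.float64(-0.04790769643384869), 0.15) [ 43.17   6.02 -52.31]
```

All keys are required.

play_rows --steps '[{"claw":0,"tx":3,"ty":0,"tz":-2,"ax":0,"ay":-3,"az":0},{"claw":0,"tx":6,"ty":0,"tz":-4,"ax":0,"ay":-6,"az":0},{"claw":0,"tx":9,"ty":0,"tz":-6,"ax":0,"ay":-9,"az":0},{"claw":0,"tx":12,"ty":0,"tz":-8,"ax":0,"ay":-12,"az":0},{"claw":0,"tx":15,"ty":0,"tz":-10,"ax":0,"ay":-15,"az":0},{"claw":0,"tx":18,"ty":0,"tz":-12,"ax":0,"ay":-18,"az":0},{"claw":0,"tx":21,"ty":0,"tz":-14.2,"ax":0,"ay":-21,"az":0},{"claw":0,"tx":24,"ty":0,"tz":-16.3,"ax":0,"ay":-24,"az":0},{"claw":0,"tx":27,"ty":0,"tz":-18.3,"ax":0,"ay":-27,"az":0},{"claw":0,"tx":30,"ty":0,"tz":-20.4,"ax":0,"ay":-30,"az":0},{"claw":0,"tx":32.5,"ty":0,"tz":-22,"ax":0,"ay":-32.2,"az":0},{"claw":0,"tx":34.5,"ty":0,"tz":-23.5,"ax":0,"ay":-32.2,"az":0}]' --grip_force 40

```text
time: 1.1
eef_pos: [0.5007, 0.2481, 0.2101]
tcp_rot: [0.706, 0.042, -0.043, -0.706]
contact_force: [-0.4, 0.4, 0.6]
opening: 0.001
```

```bash
python3 - <<'E'
from h import *
p,Rm=st();print(Rm.round(3))
for w in [(*cw(-.041,.06),.2),(*cw(-.041,.06),.15),]:
    print(w,go(p,Rm,w))
E
```

```text
t 1.1 p [0.5007 0.2481 0.2101] chest [0.0403 0.3483] F [-0.41  0.36  0.6 ] op 0.001
[[ 0.993 -0.    -0.12 ]
 [ 0.12  -0.     0.993]
 [-0.    -1.    -0.   ]]
(np.float64(0.45471015643748525), np.float64(-0.04790769643384869), 0.2) [ -8.12   1.02 -28.83]
(np.float64(0.45471015643748525), np.float64(-0.04790769643384869), 0.15) [ -8.11   6.02 -28.83]
```

play_rows --steps '[{"claw":0,"tx":-0.8,"ty":0,"tz":-3,"ax":0,"ay":0,"az":0},{"claw":0,"tx":-1.7,"ty":0,"tz":-6,"ax":0,"ay":0,"az":0},{"claw":0,"tx":-2.5,"ty":0,"tz":-9,"ax":0,"ay":0,"az":0},{"claw":0,"tx":-3.4,"ty":0,"tz":-12,"ax":0,"ay":0,"az":0},{"claw":0,"tx":-4.2,"ty":0,"tz":-15,"ax":0,"ay":0,"az":0},{"claw":0,"tx":-5.1,"ty":1,"tz":-18,"ax":0,"ay":0,"az":0},{"claw":0,"tx":-5.9,"ty":2,"tz":-21,"ax":0,"ay":0,"az":0},{"claw":0,"tx":-6.8,"ty":3,"tz":-24,"ax":0,"ay":0,"az":0},{"claw":0,"tx":-7.5,"ty":4,"tz":-26.5,"ax":0,"ay":0,"az":0},{"claw":0,"tx":-8.1,"ty":5,"tz":-28.5,"ax":0,"ay":0,"az":0},{"claw":0,"tx":-8.1,"ty":6,"tz":-28.7,"ax":0,"ay":0,"az":0},{"claw":0,"tx":-8.1,"ty":7,"tz":-28.7,"ax":0,"ay":0,"az":0}]'

```text
time: 2.1
eef_pos: [0.4537, -0.0451, 0.1397]
tcp_rot: [-0.706, -0.041, 0.042, 0.706]
contact_force: [0.8, 0.1, 0.5]
opening: -0.002
```

```bash
python3 - <<'E'
from h import *
p,Rm=st()
pic,d=cams.read_camera("wrist");cv2.imwrite("pics/w1.png",pic)
pic,d=cams.read_camera("top");cv2.imwrite("pics/t1.png",cv2.resize(pic[100:290,190:430],None,fx=3,fy=3))
p,Rm=st()
for w in [(*cw(-.041,.06),.117)]: print(w,go(p,Rm,w))
E
```

```text
t 2.1 p [ 0.4537 -0.0451  0.1397] chest [-0.0416  0.0629] F [0.8  0.08 0.46] op -0.002
t 2.2 p [ 0.4525 -0.0433  0.1382] chest [-0.0426  0.0648] F [-1.2  -0.05 -0.05] op -0.001
(np.float64(0.45471015643748525), np.float64(-0.04790769643384869), 0.117) [ 0.17  2.12 -0.49]
```

View pics/w1.png

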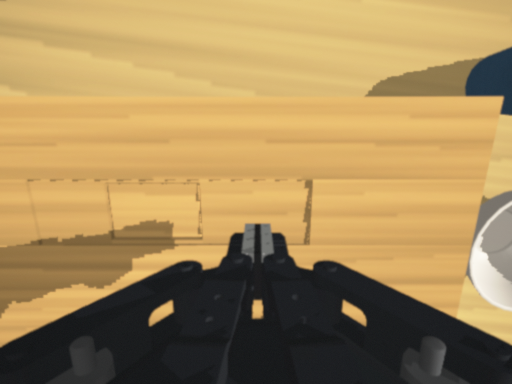

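View pics/t1.png

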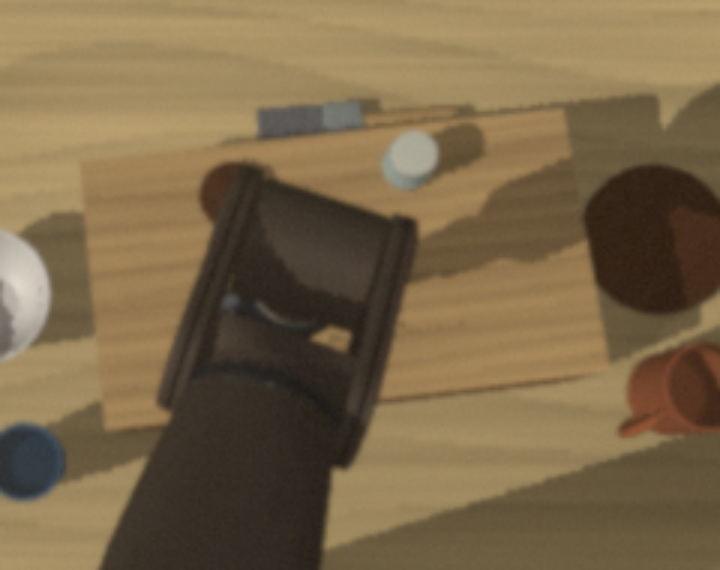

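The wrist view shows the groove at columns 28–312 and the button outline at 108–200. The closed fingers are over plain floor to the right of the button. Next I'll lower them onto the floor.

play_rows --steps '[{"claw":0,"tx":0.1,"ty":1,"tz":-0.3,"ax":0,"ay":0,"az":0},{"claw":0,"tx":0.1,"ty":2,"tz":-0.4,"ax":0,"ay":0,"az":0},{"claw":0,"tx":0.1,"ty":2.3,"tz":-0.4,"ax":0,"ay":0,"az":0},{"claw":0,"tx":0.1,"ty":2.5,"tz":-0.4,"ax":0,"ay":0,"az":0},{"claw":0,"tx":0.1,"ty":2.5,"tz":-0.4,"ax":0,"ay":0,"az":0}]'

```text
time: 2.62
eef_pos: [0.4552, -0.0478, 0.1149]
tcp_rot: [-0.706, -0.042, 0.043, 0.706]
contact_force: [-0.4, -0.3, 0.4]
opening: -0.002
```

```bash
python3 - <<'E'
from h import *
p,Rm=st()
E
```

```text
t 2.62 p [ 0.4552 -0.0478  0.1149] chest [-0.0405  0.0601] F [-0.36 -0.29  0.37] op -0.002
```

play_rows --steps '[{"claw":0,"tx":0,"ty":0.3,"tz":0,"ax":0,"ay":0,"az":0},{"claw":0,"tx":0,"ty":0.5,"tz":0,"ax":0,"ay":0,"az":0},{"claw":0,"tx":0,"ty":0.6,"tz":0,"ax":0,"ay":0,"az":0},{"claw":0,"tx":0,"ty":0.7,"tz":0,"ax":0,"ay":0,"az":0},{"claw":0,"tx":0,"ty":0.7,"tz":0,"ax":0,"ay":0,"az":0}]'

```text
time: 3.03
eef_pos: [0.4554, -0.0482, 0.1084]
tcp_rot: [-0.706, -0.042, 0.042, 0.706]
contact_force: [-0.2, 0.6, 0.7]
opening: -0.003
```

play_rows --steps '[{"claw":0,"tx":0,"ty":0.1,"tz":0,"ax":0,"ay":0,"az":0},{"claw":0,"tx":0,"ty":0.2,"tz":0,"ax":0,"ay":0,"az":0},{"claw":0,"tx":0,"ty":0.2,"tz":0,"ax":0,"ay":0,"az":0}]'

```text
time: 3.28
eef_pos: [0.4554, -0.0482, 0.1064]
tcp_rot: [-0.706, -0.042, 0.043, 0.706]
contact_force: [0.4, -0.3, 0.4]
opening: 0.001
```

play_rows --steps '[{"claw":0,"tx":0,"ty":0.1,"tz":0,"ax":0,"ay":0,"az":0},{"claw":0,"tx":0,"ty":0.1,"tz":0,"ax":0,"ay":0,"az":0},{"claw":0,"tx":0,"ty":0.1,"tz":0,"ax":0,"ay":0,"az":0}]'

```text
time: 3.53
eef_pos: [0.4554, -0.0482, 0.1055]
tcp_rot: [-0.706, -0.042, 0.042, 0.706]
contact_force: [0.2, 0.3, -0.5]
opening: -0.001
```

play_rows --steps '[{"claw":0,"tx":0,"ty":0.1,"tz":0,"ax":0,"ay":0,"az":0},{"claw":0,"tx":0,"ty":0.1,"tz":0,"ax":0,"ay":0,"az":0},{"claw":0,"tx":0,"ty":0.1,"tz":0,"ax":0,"ay":0,"az":0}]'

```text
time: 3.78
eef_pos: [0.4554, -0.0482, 0.1044]
tcp_rot: [-0.706, -0.042, 0.043, 0.706]
contact_force: [0.3, 0.1, 0.0]
opening: 0.0
```

play_rows --steps '[{"claw":0,"tx":0,"ty":0.1,"tz":0,"ax":0,"ay":0,"az":0},{"claw":0,"tx":0,"ty":0.1,"tz":0,"ax":0,"ay":0,"az":0},{"claw":0,"tx":0,"ty":0.1,"tz":0,"ax":0,"ay":0,"az":0}]'

```text
time: 4.03
eef_pos: [0.4554, -0.0482, 0.1035]
tcp_rot: [-0.706, -0.042, 0.043, 0.706]
contact_force: [0.4, -0.2, -0.3]
opening: -0.001
```

```bash
python3 - <<'E'
from h import *
p,Rm=st();print(ctrl.get_state()['wrist_torque'])
pic,d=cams.read_camera("scene");cv2.imwrite("pics/s2.png",cv2.resize(pic[100:300,90:380],None,fx=2.7,fy=2.7))
st()
E
```

```text
t 4.03 p [ 0.4554 -0.0482  0.1035] chest [-0.0404  0.0596] F [ 0.37 -0.18 -0.33] op -0.001
[ 0.01387656  0.04313116 -0.00350299]
t 4.08 p [ 0.4554 -0.0483  0.1035] chest [-0.0403  0.0596] F [ 0.56 -0.36 -0.08] op -0.002
```

View pics/s2.png

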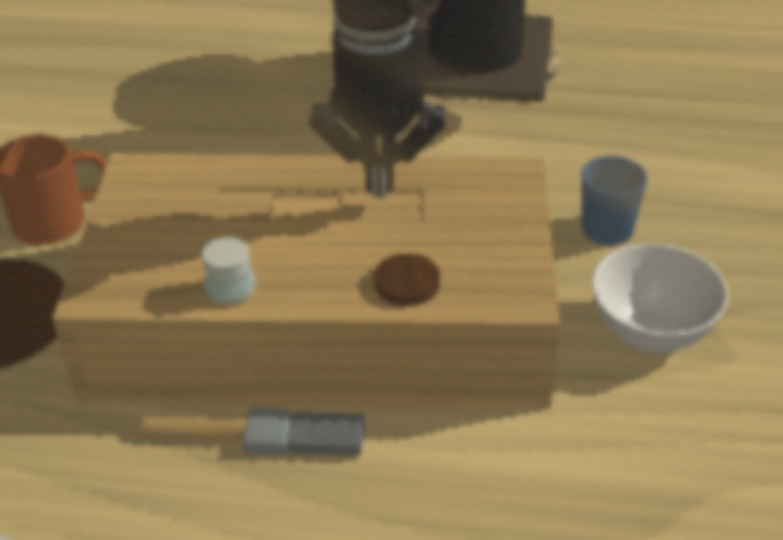

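```bash
python3 - <<'E'
from h import *
p,Rm=st()
m=cams.camera_model("scene")
def pr(w):
    q=cv2.projectPoints(np.array([w],float),m['rvec'],m['tvec'],m['intrinsics'],m['distortion'])[0][0,0];return ((q-[90,100])*2.7).round(1)
print("tcp",pr(p),"+10mm",pr(p+[0,0,.01]))
for xy in[(-.066,.101),(-.016,.101),(-.066,-.1),(-.041,.06),(-.066,.06),(-.016,.06),(-.016,-.1)]: print(xy,pr((*cw(*xy),.11)))
pic,d=cams.read_camera("scene")
cv2.imwrite("pics/s3.png",cv2.resize(pic[150:200,190:265],None,fx=10,fy=10,interpolation=cv2.INTER_CUBIC))
n=cv2.undistortPoints(np.array([[[230.,171.]]]),m['intrinsics'],m['distortion'])
# depth points near the fingertip
v,u=np.mgrid[150:195,215:250]
n=cv2.undistortPoints(np.stack([u,v],-1).reshape(-1,1,2).astype(float),m['intrinsics'],m['distortion']).reshape(*u.shape,2)
D=d[150:195,215:250];W=(np.dstack([n*D[...,None],D])-m['tvec'])@cv2.Rodrigues(m['rvec'])[0]
c=230-215
for r in range(45): 
    print(150+r,W[r,c-2:c+3].mean(0).round(3) if 0 else np.median(W[r,c-1:c+2],axis=0).round(3), pic[150+r,230])
E
```

```text
t 4.08 p [ 0.4554 -0.0483  0.1035] chest [-0.0403  0.0596] F [ 0.56 -0.36 -0.08] op -0.002
tcp [379.4 209.9] +10mm [379.1 201.8]
(-0.066, 0.101) [422.5 188.6]
(-0.016, 0.101) [421.8 221.1]
(-0.066, -0.1) [217.9 187. ]
(-0.041, 0.06) [379.7 204.2]
(-0.066, 0.06) [380.7 188.2]
(-0.016, 0.06) [378.6 220.8]
(-0.016, -0.1) [210.5 219.5]
150 [ 0.195 -0.096  0.003] [57 79 90]
151 [ 0.197 -0.095  0.   ] [ 61  88 102]
152 [ 0.205 -0.094  0.002] [ 62  91 104]
153 [ 0.209 -0.092  0.001] [ 63  90 102]
154 [ 0.443 -0.053  0.171] [ 59  88 100]
155 [ 0.451 -0.051  0.174] [ 59  86 100]
156 [ 0.455 -0.051  0.173] [54 80 92]
157 [ 0.459 -0.05   0.173] [50 70 81]
158 [ 0.458 -0.049  0.169] [46 66 76]
159 [ 0.46  -0.048  0.168] [45 64 73]
160 [ 0.463 -0.048  0.167] [47 65 75]
161 [ 0.463 -0.047  0.163] [52 68 78]
162 [ 0.467 -0.046  0.164] [60 74 83]
163 [ 0.467 -0.046  0.16 ] [63 77 84]
164 [ 0.467 -0.046  0.158] [64 77 84]
165 [ 0.465 -0.047  0.153] [63 77 83]
166 [ 0.466 -0.047  0.151] [61 74 81]
167 [ 0.464 -0.047  0.146] [62 75 82]
168 [ 0.467 -0.047  0.145] [64 75 82]
169 [ 0.466 -0.047  0.141] [6
[... 324 characters left out ...]
60]
178 [ 0.461 -0.048  0.107] [ 85 134 163]
179 [ 0.465 -0.048  0.107] [ 85 132 162]
180 [ 0.472 -0.047  0.11 ] [ 83 132 161]
181 [ 0.473 -0.047  0.107] [ 84 132 162]
182 [ 0.479 -0.046  0.109] [ 84 134 164]
183 [ 0.486 -0.044  0.111] [ 87 137 169]
184 [ 0.49  -0.044  0.112] [ 87 138 169]
185 [ 0.494 -0.044  0.111] [ 86 137 167]
186 [ 0.496 -0.042  0.109] [ 84 134 164]
187 [ 0.501 -0.042  0.111] [ 86 136 166]
188 [ 0.504 -0.042  0.11 ] [ 88 138 169]
189 [ 0.509 -0.041  0.111] [ 85 134 164]
190 [ 0.515 -0.04   0.112] [ 83 130 160]
191 [ 0.516 -0.04   0.111] [ 86 138 166]
192 [ 0.52  -0.039  0.111] [ 88 137 169]
193 [ 0.526 -0.038  0.113] [ 88 138 170]
194 [ 0.526 -0.038  0.11 ] [ 83 133 163]
```

View pics/s3.png

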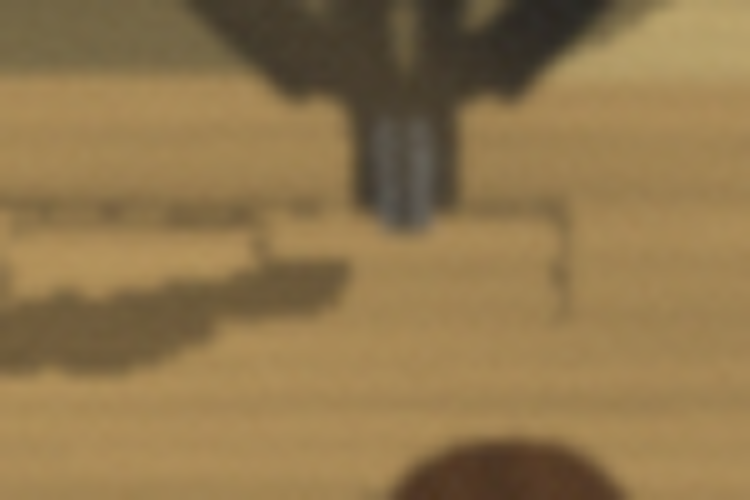

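The depth shows the shut fingertips ending at about z = 0.125 m while the reported TCP is 0.1035 m. The fingers really end about 20 mm above the nominal TCP, so I still have about 17 mm to go, in small steps.

play_rows --steps '[{"claw":0,"tx":0,"ty":0.4,"tz":0,"ax":0,"ay":0,"az":0},{"claw":0,"tx":0,"ty":0.8,"tz":0,"ax":0,"ay":0,"az":0},{"claw":0,"tx":0,"ty":1.0,"tz":0,"ax":0,"ay":0,"az":0},{"claw":0,"tx":0,"ty":1.0,"tz":0,"ax":0,"ay":0,"az":0}]'

```text
time: 4.47
eef_pos: [0.4548, -0.048, 0.0926]
tcp_rot: [-0.706, -0.042, 0.043, 0.706]
contact_force: [-0.0, -0.3, -1.1]
opening: 0.001
```

play_rows --steps '[{"claw":0,"tx":0,"ty":0.1,"tz":0,"ax":0,"ay":0,"az":0},{"claw":0,"tx":0,"ty":0.2,"tz":0,"ax":0,"ay":0,"az":0},{"claw":0,"tx":0,"ty":0.2,"tz":0,"ax":0,"ay":0,"az":0}]'

```text
time: 4.72
eef_pos: [0.4554, -0.0482, 0.0914]
tcp_rot: [-0.706, -0.042, 0.043, 0.706]
contact_force: [0.2, 0.4, 0.6]
opening: 0.001
```

play_rows --steps '[{"claw":0,"tx":0,"ty":0.1,"tz":0,"ax":0,"ay":0,"az":0},{"claw":0,"tx":0,"ty":0.2,"tz":0,"ax":0,"ay":0,"az":0},{"claw":0,"tx":0,"ty":0.2,"tz":0,"ax":0,"ay":0,"az":0}]'

```text
time: 4.97
eef_pos: [0.4554, -0.0483, 0.0894]
tcp_rot: [-0.706, -0.042, 0.043, 0.706]
contact_force: [-0.2, 0.5, 0.5]
opening: -0.004
```

play_rows --steps '[{"claw":0,"tx":0,"ty":0.1,"tz":0,"ax":0,"ay":0,"az":0},{"claw":0,"tx":0,"ty":0.1,"tz":0,"ax":0,"ay":0,"az":0},{"claw":0,"tx":0,"ty":0.1,"tz":0,"ax":0,"ay":0,"az":0}]'

```text
time: 5.22
eef_pos: [0.4554, -0.0483, 0.0885]
tcp_rot: [-0.706, -0.042, 0.042, 0.706]
contact_force: [-0.1, -0.0, -0.2]
opening: -0.003
```

play_rows --steps '[{"claw":0,"tx":0,"ty":0.1,"tz":0,"ax":0,"ay":0,"az":0},{"claw":0,"tx":0,"ty":0.1,"tz":0,"ax":0,"ay":0,"az":0},{"claw":0,"tx":0,"ty":0.1,"tz":0,"ax":0,"ay":0,"az":0}]'

```text
time: 5.47
eef_pos: [0.4554, -0.0482, 0.0874]
tcp_rot: [-0.706, -0.042, 0.043, 0.706]
contact_force: [0.8, 0.4, -0.1]
opening: 0.003
```

play_rows --steps '[{"claw":0,"tx":0,"ty":0.1,"tz":0,"ax":0,"ay":0,"az":0},{"claw":0,"tx":0,"ty":0.1,"tz":0,"ax":0,"ay":0,"az":0},{"claw":0,"tx":0,"ty":0.1,"tz":0,"ax":0,"ay":0,"az":0}]'

```text
time: 5.72
eef_pos: [0.4554, -0.0482, 0.0865]
tcp_rot: [-0.706, -0.042, 0.043, 0.706]
contact_force: [-0.1, -0.2, 1.2]
opening: 0.001
```

```bash
python3 - <<'E'
from h import *
p,Rm=st()
m=cams.camera_model("scene")
pic,d=cams.read_camera("scene")
cv2.imwrite("pics/s4.png",cv2.resize(pic[150:200,190:265],None,fx=10,fy=10,interpolation=cv2.INTER_CUBIC))
v,u=np.mgrid[165:182,215:250]
n=cv2.undistortPoints(np.stack([u,v],-1).reshape(-1,1,2).astype(float),m['intrinsics'],m['distortion']).reshape(*u.shape,2)
D=d[165:182,215:250];W=(np.dstack([n*D[...,None],D])-m['tvec'])@cv2.Rodrigues(m['rvec'])[0]
for r in range(17): print(165+r,np.median(W[r,14:17],axis=0).round(3))
E
```

```text
t 5.72 p [ 0.4554 -0.0482  0.0865] chest [-0.0404  0.0596] F [-0.14 -0.21  1.21] op 0.001
165 [ 0.466 -0.048  0.154]
166 [ 0.462 -0.047  0.147]
167 [ 0.466 -0.047  0.147]
168 [ 0.467 -0.047  0.145]
169 [ 0.466 -0.047  0.14 ]
170 [ 0.465 -0.048  0.137]
171 [ 0.467 -0.047  0.135]
172 [ 0.466 -0.047  0.131]
173 [ 0.466 -0.047  0.128]
174 [ 0.465 -0.048  0.124]
175 [ 0.468 -0.047  0.123]
176 [ 0.468 -0.047  0.119]
177 [ 0.468 -0.047  0.116]
178 [ 0.465 -0.048  0.11 ]
179 [ 0.465 -0.048  0.107]
180 [ 0.469 -0.048  0.107]
181 [ 0.472 -0.047  0.107]
```

View pics/s4.png

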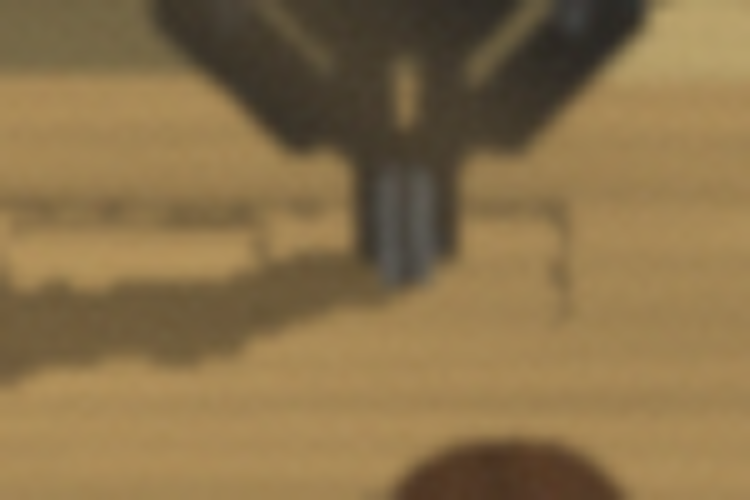

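The tip is now about at the floor, at pixel (405,285), where it meets its shadow. I'll go down 1 mm more.

play_rows --steps '[{"claw":0,"tx":0,"ty":0.1,"tz":0,"ax":0,"ay":0,"az":0},{"claw":0,"tx":0,"ty":0.1,"tz":0,"ax":0,"ay":0,"az":0},{"claw":0,"tx":0,"ty":0.1,"tz":0,"ax":0,"ay":0,"az":0}]'

```text
time: 6.02
eef_pos: [0.4556, -0.0483, 0.0862]
tcp_rot: [0.706, 0.042, -0.043, -0.706]
contact_force: [-1.7, -0.4, 6.3]
opening: 0.005
```

The floor stops the fingers hard: 6.3 N at a reported z of 0.0862. Next I'll lift slightly, go along the groove to the suspected button centre (chest y ≈ −0.0145) and feel again.

play_rows --steps '[{"claw":0,"tx":0,"ty":-0.5,"tz":0,"ax":0,"ay":0,"az":0},{"claw":0,"tx":0,"ty":-0.7,"tz":-1,"ax":0,"ay":0,"az":0},{"claw":0,"tx":0,"ty":-0.7,"tz":-3,"ax":0,"ay":0,"az":0},{"claw":0,"tx":0,"ty":-0.7,"tz":-5,"ax":0,"ay":0,"az":0},{"claw":0,"tx":0,"ty":-0.7,"tz":-7,"ax":0,"ay":0,"az":0},{"claw":0,"tx":0,"ty":-0.7,"tz":-7.4,"ax":0,"ay":0,"az":0},{"claw":0,"tx":0,"ty":-0.5,"tz":-7.4,"ax":0,"ay":0,"az":0},{"claw":0,"tx":0,"ty":-0.3,"tz":-7.4,"ax":0,"ay":0,"az":0},{"claw":0,"tx":0,"ty":-0.1,"tz":-7.4,"ax":0,"ay":0,"az":0},{"claw":0,"tx":0,"ty":-0.1,"tz":-7.4,"ax":0,"ay":0,"az":0}]'

```text
time: 6.85
eef_pos: [0.4636, -0.1207, 0.0857]
tcp_rot: [-0.705, -0.042, 0.043, 0.706]
contact_force: [0.2, -0.3, -0.6]
opening: 0.0
```

```bash
python3 - <<'E'
from h import *
p,Rm=st()
E
```

```text
t 6.85 p [ 0.4636 -0.1207  0.0857] chest [-0.0409 -0.0134] F [ 0.16 -0.28 -0.65] op 0.0
```

No contact at 0.0857, which is lower than the plain floor, so the fingers are over the recessed button. I'll press in steps.

play_rows --steps '[{"claw":0,"tx":0,"ty":0.1,"tz":0,"ax":0,"ay":0,"az":0},{"claw":0,"tx":0,"ty":0.2,"tz":0,"ax":0,"ay":0,"az":0},{"claw":0,"tx":0,"ty":0.3,"tz":0,"ax":0,"ay":0,"az":0},{"claw":0,"tx":0,"ty":0.3,"tz":0,"ax":0,"ay":0,"az":0}]'

```text
time: 7.18
eef_pos: [0.4644, -0.1213, 0.084]
tcp_rot: [-0.706, -0.043, 0.043, 0.706]
contact_force: [-1.5, 1.9, 4.1]
opening: -0.002
```

play_rows --steps '[{"claw":0,"tx":0,"ty":0.1,"tz":0,"ax":0,"ay":0,"az":0},{"claw":0,"tx":0,"ty":0.2,"tz":0,"ax":0,"ay":0,"az":0},{"claw":0,"tx":0,"ty":0.3,"tz":0,"ax":0,"ay":0,"az":0},{"claw":0,"tx":0,"ty":0.3,"tz":0,"ax":0,"ay":0,"az":0}]'

```text
time: 7.52
eef_pos: [0.4644, -0.1212, 0.0811]
tcp_rot: [-0.705, -0.042, 0.043, 0.706]
contact_force: [-2.6, 3.7, 5.6]
opening: 0.004
```

The spot gives: it is 3 mm further down at only about 5 N. I'll press it right down.

play_rows --steps '[{"claw":0,"tx":0,"ty":0.1,"tz":0,"ax":0,"ay":0,"az":0},{"claw":0,"tx":0,"ty":0.2,"tz":0,"ax":0,"ay":0,"az":0},{"claw":0,"tx":0,"ty":0.3,"tz":0,"ax":0,"ay":0,"az":0},{"claw":0,"tx":0,"ty":0.4,"tz":0,"ax":0,"ay":0,"az":0},{"claw":0,"tx":0,"ty":0.5,"tz":0,"ax":0,"ay":0,"az":0},{"claw":0,"tx":0,"ty":0.5,"tz":0,"ax":0,"ay":0,"az":0},{"claw":0,"tx":0,"ty":0.5,"tz":0,"ax":0,"ay":0,"az":0}]'

```text
time: 8.1
eef_pos: [0.4644, -0.1213, 0.0762]
tcp_rot: [-0.705, -0.042, 0.043, 0.706]
contact_force: [-3.7, 4.3, 7.4]
opening: 0.0
```

```bash
python3 - <<'E'
from h import *
p,Rm=st()
for n in["scene","top"]:
    pic,d=cams.read_camera(n)
    c=pic[100:290,190:430] if n=="top" else pic[100:300,90:380]
    cv2.imwrite(f"pics/{n}5.png",cv2.resize(c,None,fx=2.7,fy=2.7))
E
```

```text
t 8.1 p [ 0.4644 -0.1213  0.0762] chest [-0.0402 -0.014 ] F [-3.69  4.34  7.37] op 0.0
```

View pics/top5.png

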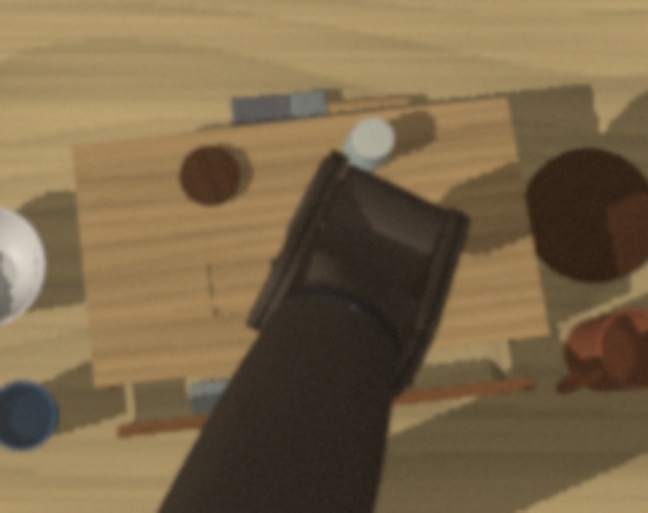

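The drawer is out: its front shows at rows 380–430, with the inside visible. Next I'll lift straight off.

play_rows --steps '[{"claw":0,"tx":0,"ty":-0.5,"tz":0,"ax":0,"ay":0,"az":0},{"claw":0,"tx":0,"ty":-1.5,"tz":0,"ax":0,"ay":0,"az":0},{"claw":0,"tx":0,"ty":-3.5,"tz":0,"ax":0,"ay":0,"az":0},{"claw":0,"tx":0,"ty":-6,"tz":0,"ax":0,"ay":0,"az":0},{"claw":0,"tx":0,"ty":-9,"tz":0,"ax":0,"ay":0,"az":0},{"claw":0,"tx":0,"ty":-12,"tz":0,"ax":0,"ay":0,"az":0},{"claw":0,"tx":0,"ty":-15,"tz":0,"ax":0,"ay":0,"az":0},{"claw":0,"tx":0,"ty":-16,"tz":4,"ax":0,"ay":0,"az":0},{"claw":0,"tx":0,"ty":-16,"tz":8,"ax":0,"ay":0,"az":0},{"claw":0,"tx":0,"ty":-16,"tz":12,"ax":0,"ay":0,"az":0},{"claw":0,"tx":0,"ty":-16,"tz":16,"ax":0,"ay":0,"az":0},{"claw":0,"tx":0,"ty":-16,"tz":16,"ax":0,"ay":0,"az":0}]'

```text
time: 9.2
eef_pos: [0.444, 0.0421, 0.2358]
tcp_rot: [-0.705, -0.045, 0.045, 0.706]
contact_force: [0.3, -0.4, -0.2]
opening: 0.003
```

```bash
python3 - <<'E'
from h import *
p,Rm=st()
m=cams.camera_model("top")
pic,d=cams.read_camera("top");p0=cv2.imread("pics/top0.png")
cv2.imwrite("pics/top6.png",cv2.resize(np.hstack([p0[100:290,150:460],pic[100:290,150:460]]),None,fx=1.28,fy=1.9))
K=m['intrinsics'];Rm=cv2.Rodrigues(m['rvec'])[0]
v,u=np.mgrid[0:384,0:512]
n=cv2.undistortPoints(np.stack([u,v],-1).reshape(-1,1,2).astype(float),K,m['distortion']).reshape(384,512,2)
W=((np.dstack([n*d[...,None],d])-m['tvec'])@Rm).reshape(-1,3)
q=(W[:,:2]-C)@np.stack([ex,ey],1)
k=(abs(q[:,0]+.0405)<.018)&(abs(W[:,2]-.107)<.015)
for a,b in[(-.047,.018),(-.09,-.055),(.03,.09)]:
    kk=k&(q[:,1]>a)&(q[:,1]<b);print(a,b,kk.sum(),W[kk,2].mean().round(4))
k=(abs(q[:,1])<.2)&(q[:,0]<-.125)&(W[:,2]>.03)&(W[:,2]<.12);print("drawer front x",np.percentile(q[k,0],[1,5,50,95]),k.sum())
W0=np.load("topW.npy")[...,2];W1=W[:,2].reshape(384,512)
E
```

```text
t 9.2 p [0.444  0.0421 0.2358] chest [-0.0408  0.1506] F [ 0.3  -0.36 -0.22] op 0.003
-0.047 0.018 333 0.1046
-0.09 -0.055 181 0.1068
0.03 0.09 243 0.1068
drawer front x [-0.4614157  -0.44143409 -0.16038872 -0.12878459] 1392
```

View pics/top6.png

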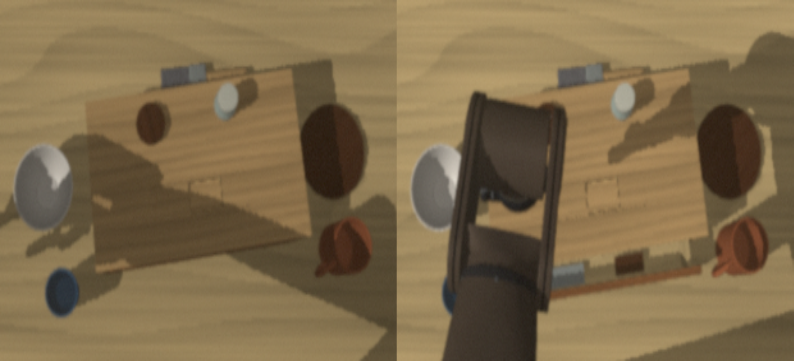

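```bash
python3 - <<'E'
from h import *
m=cams.camera_model("top");pic,d=cams.read_camera("top")
v,u=np.mgrid[0:384,0:512]
n=cv2.undistortPoints(np.stack([u,v],-1).reshape(-1,1,2).astype(float),m['intrinsics'],m['distortion']).reshape(384,512,2)
W=((np.dstack([n*d[...,None],d])-m['tvec'])@cv2.Rodrigues(m['rvec'])[0]).reshape(-1,3)
q=(W[:,:2]-C)@np.stack([ex,ey],1)
k=(q[:,1]>-.2)&(q[:,1]<-.03)&(q[:,0]<-.125)&(q[:,0]>-.2)&(W[:,2]>.06)&(W[:,2]<.12)
print(k.sum(),np.percentile(q[k,0],[2,50,98]),np.median(W[k,2]))
p0=cv2.imread("pics/top0.png")
z0=np.load("topW.npy")[...,2];z1=W[:,2].reshape(384,512)
for nm,(a,b,c,e) in dict(jar=(135,170,312,345),bat=(150,210,386,437),mug=(210,250,395,442),brush=(130,150,272,345)).items():
    r,_=cv2.phaseCorrelate(p0[a:b,c:e].mean(2),pic[a:b,c:e].mean(2),cv2.createHanningWindow((e-c,b-a),cv2.CV_64F));print(nm,np.round(r,2))
st()
print(ctrl.sign_off())
E
```

```text
334 [-0.16836457 -0.1619443  -0.13269879] 0.09380509728949628
jar [-0.01 -0.07]
bat [-0.16  0.35]
mug [-0.31  0.26]
brush [ 0.35 -0.04]
t 9.3 p [0.445  0.038  0.2357] chest [-0.0403  0.1464] F [0.33 0.22 0.04] op 0.001
the job is handed in; nothing more can be done
None
```

The drawer is open and the button is back up; I handed the job in at about 9.3 s of the 48 s allowed, with no verdict reported.

**What I did:** I found the groove and the recessed button in the top camera's depth and colour. With the fingers shut, I felt the plain groove floor first, which stopped them hard at about 6 N. Then I moved along the groove to about 14 mm right of its centre. There the surface gave at about 4–6 N, and I pressed it about 8 mm down. The drawer sprang out, and I lifted straight up and moved clear.

**Last checks:**
- **Drawer:** its front edge measured about 48 mm out, where the stop is at 50 mm. I took only one such measurement, so its being at rest was not checked separately.
- **Button:** its face measured 2.2 mm below the groove floor, against 2 mm nominal, so it is up.
- **Robot:** nothing was touching the gripper (force under 0.5 N, within noise).
- **Jar, bat, mug and brush:** each shifted less than half a pixel in the top view.
- **Gauge, bowl and cup:** the gauge and cup were partly hidden by the arm in the last view, and I did not measure the bowl. The arm never touched any of them that I could tell.

**What disagreed:** the shut fingertips ended about 20 mm above the reported TCP. The first touch therefore needed a lower reported height than expected, and I worked from the measured contact instead.

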